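# Unscrew the hexagonal cap of a roller end bell

## Robot

A 6-joint arm with a two-finger parallel gripper is mounted at the origin on the work surface. World frame = base frame: x ahead of the robot, y to its left, z up, the work surface at z = 0. Lengths are in m, angles in degrees, forces in N, time in s.
With the tool pointing down it reaches from about 0.25 to 0.725 m from the base axis. Payload 9.7 kg.
Tool frame: the origin (TCP) lies midway between the tips of the shut fingers; the grasp point (between the pads) lies 19 mm behind it; z points along the fingers, y is the line along which they close (so a half turn about z gives the same grasp; the last joint's range is limited). The gripper opens to 85 mm and grips with 20 to 120 N. Pads are 22 mm wide; open, the fingers measure 114 mm over their backs; the gripper's body (76 mm by 85 mm) begins 54 mm behind the grasp point. The pads swing forward as they close: fully open they stand 13 mm farther back than shut.
Start: joints at [-76.375, 4.979, 10.078, 95.1, 0, 90], TCP at [0.13, -0.535, 0.231] pointing down, gripper open.
Joint ranges: [-179.16, 179.16], [-48.56, 103.87], [-65.8, 70.77], [-126.05, 130.52], [-82.76, 87.17], [-180, 180]. Speed limits (degrees/s): [127.2, 127.2, 147.25, 180, 180, 180].

## Interface

Orientations are given as [roll, pitch, yaw] about the fixed x, y, z axes, in that order (R = Rz(yaw) Ry(pitch) Rx(roll)).
In Python, from workcell import bot gives the robot as it stands. The module is installed in compiled form; this text tells all that it offers.
- The arm moves only by the tool send_rows, never from a script. Its argument "moves" is one flat list of numbers, 7 for each row, row after row: the shift along the world's x, y, z normalised to -1 to 1, where 1 is 0.025 m, then the turn, a rotation vector about the world's x, y, z normalised to -1 to 1, where 1 is 0.15 rad, then the closure, from -1 (fully open) to 1 (shut), so that 0 is half open. A call has 1 to 8 rows; each row shifts and turns the commanded pose from where the row before left it; what a row does not reach is not made up. A row lasts 1/8 s, in which the tool goes at most 62.5 mm and 10.7 degrees, less where a joint would pass 70% of its speed; a pose out of reach is approached as far as the arm can. A call with a number of a shift or a turn outside -1 to 1 is refused whole. A call with a gripper value outside its range is refused whole. The fingers move at their own pace and stop on an object; "squeeze" is the grip in N (left out, the last holds). Time passes only in rows, so rows that do not move let the fingers close. It gives the time, the measured TCP pose, the force, the opening and the grip force at its end, in the units of the state.
- bot.get_obs(): the state, without advancing time (a new reading comes with each control period).
- bot.camera(name): name is "scene" or "top" or "wrist"; returns a dict with "color" (420x560x3 uint8, red, green, blue), "camera_matrix" (3x3 intrinsics, pixels), "R" (3x3) and "t" (3): a world point X has camera coordinates R X + t. Camera axes: x right, y down, z forward; pixel columns grow to the right and rows downward; lengths in m; the calibration is good to about 2 mm. The wrist camera is an equidistant fisheye: a pixel r from the principal point sees the ray r / f radians off the axis. A picture is of the moment at which its call begins. There is no depth.
- bot.job_done(): hands the job in; it is judged then, once.
Trained networks look in the newest picture that a camera, given by its name, has taken for a name from the list of things; names that differ only in an ending like _2 or _b are one class to them, and where a whole thing is asked for, a point or a joint stands for the part that bears it (a point fixed in the world has none). Each returns a list of dicts, best first, with "p" (0 to 1); they miss things now and then, are a little off and sometimes report something else, mostly with a low value. They report only what shows in the picture. A call takes as long as a camera call. They do not tell look-alikes from the thing itself.
- bot.boxes_of(camera, query): "extent" ([left, top, right, bottom] in pixels, round what is visible of it).
- bot.trace(camera, query): "region" (420x560 bool, what is visible of it) and "extent" ([left, top, right, bottom] in pixels, round what is visible of it).
- bot.landmark_of(camera, query): "pixel" ([column, row] in pixels: a listed point, or the origin of a listed thing).
The state is a dict: "time": time; "q": joint angles; "qd": joint speeds; "joint_efforts": joint torques, N m; "ee_pos": TCP position; "tcp_rot": TCP orientation; "wrist_force": force on the tool from outside, world axes, zero at the start; "torque": the same for the moment, N m; "opening": finger opening in m; "grasp_force": force on a finger pad.
Only numpy, scipy, OpenCV 4.12 (cv2) and the standard library are available. Lean on these libraries where they do the work, as an engineer would, in place of code of your own. Each camera call takes 0.05 s, during which the arm holds its last target. There are 200 camera calls.

## Task

Unscrew the large hexagonal steel cap from the larger of the two bronze end bells: twist it anticlockwise (seen from above), regripping as needed, about a third of a turn in all, until it comes free. Then lift it straight off and stand it upright, hexagon up, in the shallow grey steel tray.

Things in the scene. Friction and masses are not known exactly. Their poses are not given: they have to be found in the camera images.
- cap_mid (a point): Centre of the steel cap's hexagonal head: 46 mm across flats, 36 mm tall; own z up, own x normal to a pair of flats. Below: a round flange (64 mm diameter, 5 mm thick, its top 18 mm below this point; keep fingertips above it), then a 34 mm stem, 22 mm long, with two side lugs reaching 24 mm from the axis. The stem's foot is 45 mm below this point. Loose, about 0.45 kg.
- thread (a joint): How far the cap is unscrewed, rad: 0 closed, growing as it turns anticlockwise seen from above; 2.18 (125 degrees) is the open stop. Stiff (0.3 N m), stays where left, 0.07 rad of play. The cap does not rise as it turns; two lugs hold it down until within about 10 to 15 degrees of the stop, where it lifts straight off.
- bell_mouth (a point): Centre of the mouth of the larger bronze end bell, 80 mm above the bench, on which the cap's flange rests. The bell is bolted down: a flange of 150 mm diameter, narrowing to a neck of 68 mm. (The other, smaller bell has a flange of 110 mm and a fixed plug of 26 mm across flats.)
- tray_in (a point): Centre of the inner floor of the shallow open grey tray, fixed to the bench; outside 150 mm (own x) by 140 mm (own y) and 25 mm high, walls 4 mm thick; this point is on the floor's upper face.
There are look-alikes about, which are no part of the job. What is shaped like the part that bears cap_mid but turquoise or yellow is not meant.

How it is judged:
By the outcome, as a careful person would: the job done as asked, in the order asked, and still so for the second after the job is handed in, with the robot touching nothing.
It also fails if it takes over 51 s, if anything falls off the work surface, if the arm or the gripper's body presses on something with over 40 N, if the wrist force passes 120 N, or if a joint passes its speed limit or range.

## Working session

There is one attempt and no reset: what is moved stays moved. The work goes in short steps, Python scripts to look and compute and a tool call to move; the robot and the scene stay as the last step left them, time stands still between calls to the robot, and variables do not carry over. Pictures are saved under pics/ and viewed, at most 10 in all, crops included, and the job is handed in when it is done.

Besides the shell and the picture viewer there is one more tool, called after ">>>" as name(argument=value, ...) on one line, values as JSON. send_rows: Moves the arm, as the interface text tells. Its arguments: {"type":"object","properties":{"moves":{"type":"array"},"squeeze":{"type":"number"}},"required":["moves"]}

```bash
mkdir -p pics; cat > h.py <<'E'
import numpy as np,cv2
from workcell import bot
def ray(c,px):
    K=np.array(c["camera_matrix"]);R=np.array(c["R"]);t=np.array(c["t"])
    d=np.linalg.inv(K)@[px[0],px[1],1]
    return -R.T@t, R.T@d
def fray(c,px):
    K=np.array(c["camera_matrix"]);R=np.array(c["R"]);t=np.array(c["t"])
    x=(px[0]-K[0,2])/K[0,0];y=(px[1]-K[1,2])/K[1,1];r=np.hypot(x,y)
    s=np.sin(r)/r if r>1e-9 else 1
    return -R.T@t, R.T@np.array([x*s,y*s,np.cos(r)])
def atz(cd,z):
    c,d=cd; return c+d*(z-c[2])/d[2]
def proj(c,X):
    p=np.array(c["R"])@X+np.array(c["t"]);K=np.array(c["camera_matrix"]);p=K@p;return p[:2]/p[2]
E
python3 - <<'E'
from h import *
ims=[]
for n in("top","scene"):
    c=bot.camera(n);cv2.imwrite(f"pics/{n}0.png",c["color"][:,:,::-1])
    print(n,c["camera_matrix"][0][0],-np.array(c["R"]).T@np.array(c["t"]))
    for q,z in(("cap_mid",.103),("bell_mouth",.08),("tray_in",.004)):
        for d in bot.landmark_of(n,q)[:4]:
            print(n,q,round(d["p"],2),np.round(d["pixel"],1),np.round(atz(ray(c,d["pixel"]),z),4))
o=bot.get_obs();print({k:np.round(v,3) for k,v in o.items()})
E
```

```text
top 379.38217296481025 [ 0.35146223 -0.04195723  1.07695941]
top cap_mid 0.92 [298.8 191.2] [ 0.4929 -0.1254  0.103 ]
top cap_mid 0.73 [365.6 179.4] [ 0.5195 -0.3012  0.103 ]
top cap_mid 0.64 [398.6 242.1] [ 0.354  -0.3782  0.103 ]
top bell_mouth 0.8 [363.9 181.8] [ 0.5171 -0.3024  0.08  ]
top tray_in 0.95 [247.1 172.8] [0.5643 0.0126 0.004 ]
scene 437.9633999595301 [ 1.10939768 -0.58180368  0.67855279]
scene cap_mid 0.9 [208.7 258.7] [ 0.5138 -0.2922  0.103 ]
scene cap_mid 0.88 [131.8 265.8] [ 0.4368 -0.4184  0.103 ]
scene cap_mid 0.58 [270.4 244.4] [ 0.5563 -0.1716  0.103 ]
scene bell_mouth 0.8 [211.8 272.2] [ 0.5282 -0.2966  0.08  ]
scene bell_mouth 0.41 [338.4 246.8] [ 0.6311 -0.0495  0.08  ]
scene tray_in 0.68 [338.4 249.7] [0.5779 0.0106 0.004 ]
{'time': np.float64(0.4), 'q': array([-7.6375e+01,  4.9840e+00,  1.0071e+01,  9.5099e+01, -1.0000e-03,
        9.0000e+01]), 'qd': array([ 0.017, -0.094,  0.071,  0.038,  0.083,  0.017]), 'joint_efforts': array([ 0.0000e+00, -5.1950e+01,  4.6438e+01,  4.0000e-03,  0.0000e+00,
       -0.0000e+00]), 'ee_pos': array([ 0.13 , -0.534,  0.231]), 'tcp_rot': array([-1.79988e+02,  1.00000e-03,  1.36250e+01]), 'wrist_force': array([ 0.312, -0.628, -0.52 ]), 'torque': array([-0.01 , -0.009, -0.004]), 'grasp_force': np.float64(0.0), 'opening': np.float64(0.085)}
```

View pics/top0.png

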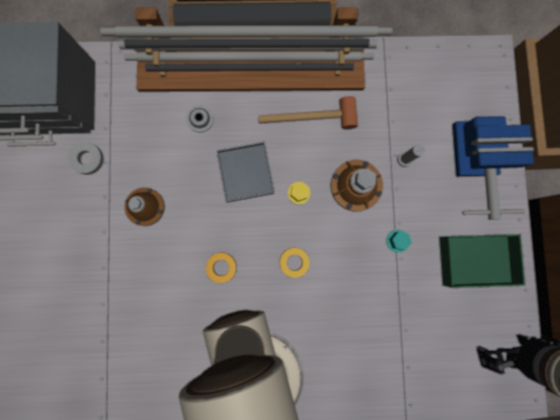

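View pics/scene0.png

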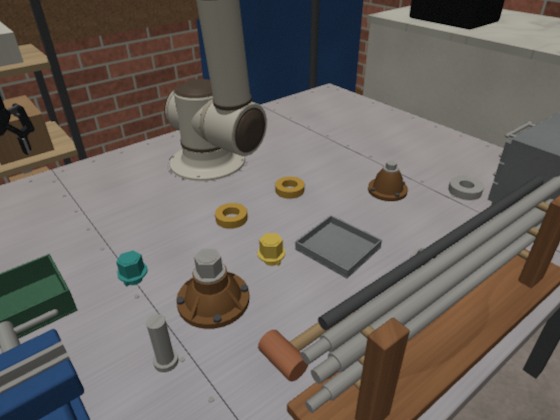

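The steel cap sits on the large bell at scene pixel (208,262) and top pixel (362,181). The yellow (299,192) and turquoise (398,241) look-alikes lie on the bench, and the tray is at top (247,173). I'm setting out for above the cap.

>>> send_rows(moves=[0.96,0.6,0.2,0,0,0,-1,0.96,0.6,0.2,0,0,0,-1,0.96,0.6,0.2,0,0,0,-1,0.96,0.6,0.2,0,0,0,-1,0.96,0.6,0.2,0,0,0,-1,0.96,0.6,0.1,0,0,0,-1,0.96,0.6,0,0,0,0,-1,0.96,0.6,0,0,0,0,-1], squeeze=60)

```text
time: 1.4
ee_pos: [0.3223, -0.414, 0.2589]
tcp_rot: [180.0, -0.0, 13.6]
wrist_force: [-0.6, -1.4, 0.1]
opening: 0.0854
grasp_force: 0.0
```

>>> send_rows(moves=[0.96,0.6,0,0,0,0,-1,0.96,0.6,0,0,0,0,-1,0.96,0.6,0,0,0,0,-1,0.96,0.6,0,0,0,0,-1,0.96,0.6,0,0,0,0,-1,0.96,0.6,0,0,0,0,-1,0.96,0.6,0,0,0,0,-1,0,0,0,0,0,0,-1])

```text
time: 2.4
ee_pos: [0.4907, -0.3086, 0.2583]
tcp_rot: [-180.0, 0.0, 13.7]
wrist_force: [-0.5, -0.3, -0.2]
opening: 0.0853
grasp_force: 0.0
```

```bash
python3 - <<'E'
from h import *
o=bot.get_obs();print({k:np.round(o[k],3) for k in("time","q","ee_pos","tcp_rot")})
c=bot.camera("wrist");cv2.imwrite("pics/w1.png",c["color"][:,:,::-1])
print(c["camera_matrix"],-np.array(c["R"]).T@np.array(c["t"]),np.round(c["R"],3))
for q,z in(("cap_mid",.103),("bell_mouth",.08),("tray_in",.004)):
    for d in bot.landmark_of("wrist",q)[:4]:
        print(q,round(d["p"],2),np.round(d["pixel"],1),np.round(atz(fray(c,d["pixel"]),z),4))
E
```

```text
{'time': np.float64(2.4), 'q': array([-3.21680e+01,  9.92700e+00,  1.85850e+01,  9.86930e+01,
        8.00000e-03,  1.34085e+02]), 'ee_pos': array([ 0.491, -0.309,  0.258]), 'tcp_rot': array([-1.7997e+02,  1.8000e-02,  1.3747e+01])}
[[325.1922621    0.         277.38138129]
 [  0.         325.1922621  209.03526304]
 [  0.           0.           1.        ]] [ 0.56338551 -0.29136814  0.40132071] [[ 0.238 -0.971 -0.002]
 [-0.927 -0.227  0.297]
 [-0.289 -0.069 -0.955]]
cap_mid 0.91 [279.  155.8] [ 0.5234 -0.3021  0.103 ]
cap_mid 0.73 [131.6 135.8] [ 0.512  -0.1568  0.103 ]
cap_mid 0.71 [323.6 294. ] [ 0.3917 -0.3842  0.103 ]
tray_in 0.88 [62.8 75.2] [0.562  0.0174 0.004 ]
```

View pics/w1.png

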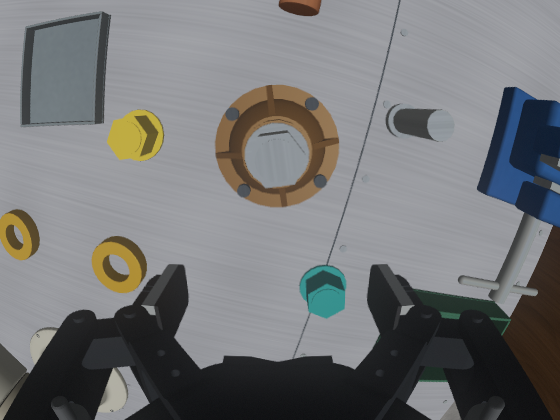

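The wrist view shows the cap at (278,155) inside the bell flange, rod at (420,123) clear of it, and the tray at (65,75). Next I rectify at the hexagon's top plane to read its yaw.

```bash
cat >> h.py <<'E'
def fproj(c,X):
    p=np.array(c["R"])@np.asarray(X)+np.array(c["t"]);K=np.array(c["camera_matrix"])
    th=np.arctan2(np.hypot(p[0],p[1]),p[2]);ph=np.arctan2(p[1],p[0])
    return np.array([K[0,2]+K[0,0]*th*np.cos(ph),K[1,2]+K[1,1]*th*np.sin(ph)])
def rect(c,cx,cy,z,w=.045,n=600):
    # columns = -y... col->+x , row-> -y (y up)
    m=np.zeros((n,n,2),np.float32)
    for i in range(n):
        for j in range(n):
            m[i,j]=fproj(c,[cx-w+2*w*j/n,cy+w-2*w*i/n,z])
    return cv2.remap(c["color"],m[...,0],m[...,1],cv2.INTER_CUBIC)
E
python3 - <<'E'
from h import *
c=bot.camera("wrist")
r=rect(c,.519,-.300,.121)
g=cv2.createCLAHE(4,(4,4)).apply(cv2.cvtColor(r,cv2.COLOR_RGB2GRAY))
for k in range(0,600,100): cv2.line(g,(k,0),(k,8),255,1);cv2.line(g,(0,k),(8,k),255,1)
cv2.imwrite("pics/r1.png",g)
E
```

```text
(no output)
```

View pics/r1.png

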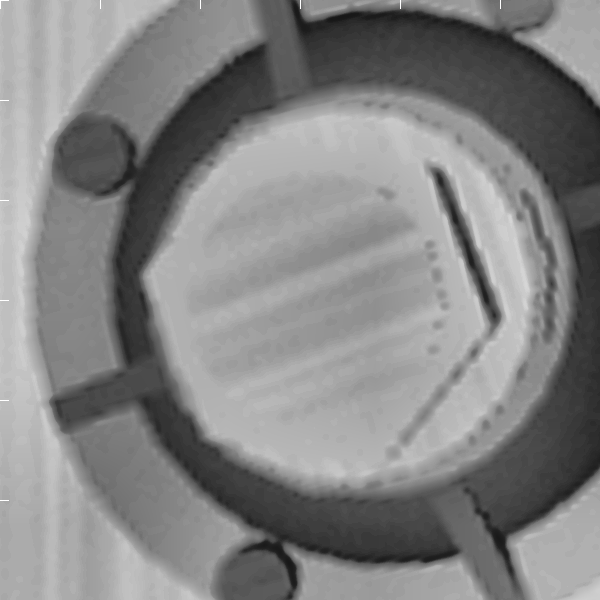

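Hexagon vertices are at (143,272), (432,165), (497,322) and (395,452). That puts the centre at about (0.522, -0.2995) with flat normals at 22° + 60k, so the tool yaw should be -7.7°. Turning and going down.

>>> send_rows(moves=[0.41,0.12,-1,0,0,-0.83,-1,0.41,0.12,-1,0,0,-0.83,-1,0.41,0.12,-1,0,0,-0.83,-1,0,0,-0.8,0,0,0,-1,0,0,-0.8,0,0,0,-1,0,0,-0.8,0,0,0,-1,0,0,-0.6,0,0,0,-1,0,0,-0.5,0,0,0,-1])

```text
time: 3.65
ee_pos: [0.52, -0.3008, 0.0958]
tcp_rot: [180.0, -0.0, -7.8]
wrist_force: [0.1, 0.5, -0.6]
opening: 0.0854
grasp_force: 0.0
```

```bash
python3 - <<'E'
from h import *
o=bot.get_obs();print({k:np.round(o[k],4) for k in("time","q","ee_pos","tcp_rot","wrist_force")})
c=bot.camera("wrist");cv2.imwrite("pics/w2.png",c["color"][:,:,::-1])
E
```

```text
{'time': np.float64(3.65), 'q': array([-3.004880e+01,  1.136390e+01,  2.223500e+00,  8.085440e+01,
       -1.200000e-03,  1.577607e+02]), 'ee_pos': array([ 0.52  , -0.3008,  0.0958]), 'tcp_rot': array([ 1.79997e+02, -4.30000e-03, -7.80940e+00]), 'wrist_force': array([ 0.1431,  0.52  , -0.5632])}
```

View pics/w2.png

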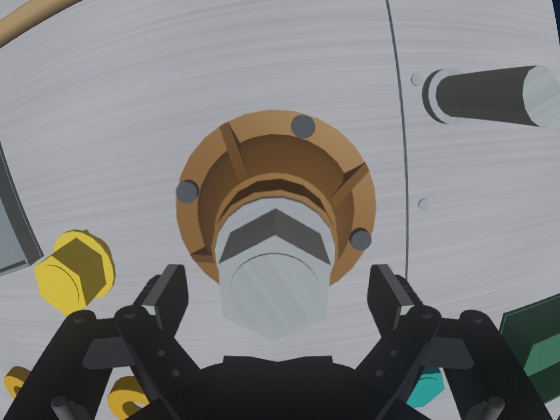

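The hexagon sits centred between the fingers at (275,285) with two flats facing the pads. Lowering slightly and closing.

>>> send_rows(moves=[0.06,0,-0.28,0,0,0,-1,0,0,0,0,0,0,1,0,0,0,0,0,0,1,0,0,0,0,0,0,1,0,0,0,0,0,0,1,0,0,0,0,0,0,1], squeeze=60)

```text
time: 4.45
ee_pos: [0.5222, -0.3007, 0.0901]
tcp_rot: [180.0, -0.1, -7.8]
wrist_force: [-0.2, 0.1, 5.4]
opening: 0.0454
grasp_force: 63.1
```

>>> send_rows(moves=[0,0,0,0,0,0.6,1,0,0,0,0,0,0.6,1,0,0,0,0,0,0.6,1,0,0,0,0,0,0.6,1,0,0,0,0,0,0.6,1,0,0,0,0,0,0.6,1,0,0,0,0,0,0.6,1,0,0,0,0,0,0.6,1])

```text
time: 5.45
ee_pos: [0.5226, -0.3008, 0.0901]
tcp_rot: [179.9, -0.1, 33.6]
wrist_force: [2.1, 0.4, 4.1]
opening: 0.0452
grasp_force: 63.2
```

```bash
python3 - <<'E'
from h import *
o=bot.get_obs();print({k:np.round(o[k],3) for k in("time","q","ee_pos","tcp_rot","wrist_force","torque","opening","grasp_force")})
E
```

```text
{'time': np.float64(5.45), 'q': array([-2.9936e+01,  1.1618e+01,  1.8910e+00,  8.0151e+01,  2.6000e-02,
        1.1645e+02]), 'ee_pos': array([ 0.523, -0.301,  0.09 ]), 'tcp_rot': array([ 1.79903e+02, -7.70000e-02,  3.36140e+01]), 'wrist_force': array([2.088, 0.438, 4.105]), 'torque': array([ 0.147, -0.45 , -0.554]), 'opening': np.float64(0.045), 'grasp_force': np.float64(63.202)}
```

>>> send_rows(moves=[0,0,0,0,0,0.8,1,0,0,0,0,0,0.8,1,0,0,0,0,0,0.8,1,0,0,0,0,0,0.8,1,0,0,0,0,0,0.8,1,0,0,0,0,0,0.8,1,0,0,0,0,0,0.8,1,0,0,0,0,0,0.8,1])

```text
time: 6.45
ee_pos: [0.5233, -0.3003, 0.0901]
tcp_rot: [179.8, -0.0, 88.7]
wrist_force: [6.9, 3.0, 3.8]
opening: 0.0448
grasp_force: 63.2
```

>>> send_rows(moves=[0,0,0,0,0,0.5,1,0,0,0,0,0,0.5,1,0,0,0,0,0,0.5,1,0,0,0,0,0,0.5,1,0,0,0,0,0,0.5,1,0,0,0,0,0,0.3,1,0,0,0,0,0,0.2,1,0,0,0,0,0,0,1])

```text
time: 7.45
ee_pos: [0.5234, -0.2999, 0.0902]
tcp_rot: [179.8, 0.0, 114.3]
wrist_force: [5.7, 4.4, 4.7]
opening: 0.0454
grasp_force: 63.1
```

```bash
python3 - <<'E'
from h import *
o=bot.get_obs();print({k:np.round(o[k],3) for k in("time","q","ee_pos","tcp_rot","wrist_force","torque","opening","grasp_force")})
E
```

```text
{'time': np.float64(7.45), 'q': array([-29.879,  11.621,   1.899,  80.121,   0.139,  35.795]), 'ee_pos': array([ 0.523, -0.3  ,  0.09 ]), 'tcp_rot': array([1.79795e+02, 4.60000e-02, 1.14326e+02]), 'wrist_force': array([5.688, 4.387, 4.69 ]), 'torque': array([ 0.873, -1.24 , -0.2  ]), 'opening': np.float64(0.045), 'grasp_force': np.float64(63.083)}
```

>>> send_rows(moves=[0,0,0,0,0,0.2,1,0,0,0,0,0,0.2,1,0,0,0,0,0,0,1])

```text
time: 7.82
ee_pos: [0.5234, -0.2999, 0.0902]
tcp_rot: [179.8, 0.1, 117.8]
wrist_force: [6.4, 3.8, 4.6]
opening: 0.0456
grasp_force: 63.1
```

```bash
python3 - <<'E'
from h import *
o=bot.get_obs();print({k:np.round(o[k],3) for k in("tcp_rot","wrist_force","torque","opening")})
E
```

```text
{'tcp_rot': array([1.79796e+02, 5.10000e-02, 1.17765e+02]), 'wrist_force': array([6.424, 3.796, 4.606]), 'torque': array([ 0.973, -1.188, -0.198]), 'opening': np.float64(0.046)}
```

>>> send_rows(moves=[0,0,0.1,0,0,0,1,0,0,0.1,0,0,0,1,0,0,0.1,0,0,0,1,0,0,0,0,0,0,1])

```text
time: 8.32
ee_pos: [0.5214, -0.3006, 0.0968]
tcp_rot: [-180.0, -0.0, 117.7]
wrist_force: [-2.2, -0.1, -4.1]
opening: 0.0453
grasp_force: 62.5
```

```bash
python3 - <<'E'
from h import *
o=bot.get_obs();print({k:np.round(o[k],3) for k in("ee_pos","tcp_rot","wrist_force","torque","opening")})
E
```

```text
{'ee_pos': array([ 0.521, -0.301,  0.097]), 'tcp_rot': array([-1.79963e+02, -3.00000e-02,  1.17689e+02]), 'wrist_force': array([-2.176, -0.127, -4.077]), 'torque': array([-0.027,  0.243, -0.028]), 'opening': np.float64(0.045)}
```

The wrist force now shows the cap's weight (4 N) with no hold-down, so it is free. Lifting it and carrying it to the tray at about (0.565, 0.014).

>>> send_rows(moves=[0,0,0.5,0,0,0,1,0,0,0.8,0,0,0,1,0,0,0.9,0,0,0,1,0,0,0.9,0,0,0,1,0,0,0.9,0,0,0,1,0.1,0.4,0.3,0,0,0,1,0.2,0.8,0,0,0,0,1,0.2,0.9,0,0,0,0,1])

```text
time: 9.32
ee_pos: [0.5344, -0.2462, 0.2033]
tcp_rot: [-180.0, -0.1, 117.7]
wrist_force: [-0.3, 0.8, -3.8]
opening: 0.0449
grasp_force: 62.7
```

>>> send_rows(moves=[0.2,1,0,0,0,0,1,0.2,1,0,0,0,0,1,0.2,1,0,0,0,0,1,0.2,1,0,0,0,0,1,0.2,1,0,0,0,0,1,0.2,1,0,0,0,0,1,0.1,1,0,0,0,0,1,0,1,0,0,0,0,1])

```text
time: 10.32
ee_pos: [0.5663, -0.0457, 0.2031]
tcp_rot: [-179.9, -0.1, 117.8]
wrist_force: [-0.4, 0.5, -4.0]
opening: 0.0449
grasp_force: 62.7
```

>>> send_rows(moves=[0,1,0,0,0,0,1,0,0.8,0,0,0,0,1,0,0.4,0,0,0,0,1,0,0.3,-0.5,0,0,0,1,0,0,-1,0,0,0,1,0,0,-0.8,0,0,0,1,0,0,-0.6,0,0,0,1,0,0,0,0,0,0,1])

```text
time: 11.32
ee_pos: [0.5661, 0.0142, 0.1302]
tcp_rot: [-179.9, -0.1, 117.7]
wrist_force: [-0.3, -0.1, -3.4]
opening: 0.0452
grasp_force: 62.5
```

```bash
python3 - <<'E'
from h import *
o=bot.get_obs();print({k:np.round(o[k],4) for k in("time","q","ee_pos","tcp_rot","wrist_force","opening")})
c=bot.camera("scene");cv2.imwrite("pics/s2.png",c["color"][:,:,::-1])
for n in ("scene","wrist","top"):
    c=bot.camera(n);f=fray if n=="wrist" else ray
    for d in bot.landmark_of(n,"tray_in")[:2]: print(n,round(d["p"],2),np.round(d["pixel"],1),np.round(atz(f(c,d["pixel"]),.004),4))
E
```

```text
{'time': np.float64(11.325), 'q': array([ 1.44130e+00,  6.49690e+00,  5.47800e-01,  8.41895e+01,
       -4.60000e-03,  6.37664e+01]), 'ee_pos': array([0.5661, 0.0142, 0.1302]), 'tcp_rot': array([-1.798736e+02, -5.720000e-02,  1.176749e+02]), 'wrist_force': array([-0.2795, -0.1161, -3.4062]), 'opening': np.float64(0.0452)}
scene 0.64 [339.7 243.8] [0.5645 0.0283 0.004 ]
wrist 0.7 [281.4 200. ] [0.5696 0.0152 0.004 ]
```

View pics/s2.png

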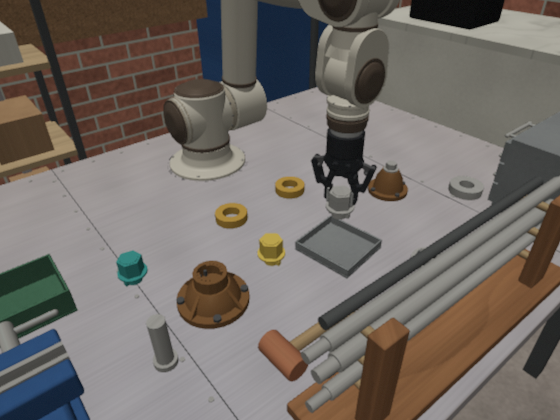

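The scene view shows the cap held upright over the tray, cap at (340,200) and tray at (338,245), with the bell left empty. Lowering.

>>> send_rows(moves=[0,0,-0.7,0,0,0,1,0,0,-0.9,0,0,0,1,0,0,-0.8,0,0,0,1,0,0,-0.5,0,0,0,1,0,0,-0.4,0,0,0,1,0,0,-0.1,0,0,0,1,0,0,-0.1,0,0,0,1,0,0,0,0,0,0,1])

```text
time: 12.68
ee_pos: [0.567, 0.0145, 0.0446]
tcp_rot: [180.0, 0.0, 117.7]
wrist_force: [0.1, -0.3, -3.7]
opening: 0.0449
grasp_force: 62.7
```

>>> send_rows(moves=[0,0,-0.1,0,0,0,1,0,0,-0.1,0,0,0,1,0,0,-0.06,0,0,0,1,0,0,0,0,0,0,1])

```text
time: 13.18
ee_pos: [0.5667, 0.0145, 0.0376]
tcp_rot: [-180.0, -0.0, 117.7]
wrist_force: [-0.2, -0.6, -4.7]
opening: 0.0453
grasp_force: 62.7
```

>>> send_rows(moves=[0,0,-0.04,0,0,0,1,0,0,-0.04,0,0,0,1,0,0,0,0,0,0,1])

```text
time: 13.55
ee_pos: [0.5669, 0.0144, 0.0361]
tcp_rot: [180.0, 0.0, 117.7]
wrist_force: [-1.2, 1.1, -0.4]
opening: 0.0452
grasp_force: 62.9
```

Contact: the force has gone from -4 N to about 0. Releasing.

>>> send_rows(moves=[0,0,-0.02,0,0,0,1,0,0,0,0,0,0,0.1,0,0,0,0,0,0,-0.2,0,0,0,0,0,0,-0.6,0,0,0,0,0,0,-1,0,0,0,0,0,0,-1,0,0,0,0,0,0,-1,0,0,0,0,0,0,-1])

```text
time: 14.55
ee_pos: [0.5668, 0.0145, 0.0353]
tcp_rot: [-180.0, -0.0, 117.7]
wrist_force: [0.4, 0.1, -0.2]
opening: 0.0852
grasp_force: 0.0
```

>>> send_rows(moves=[0,0,0.3,0,0,0,-1,0,0,0.6,0,0,0,-1,0,0,0.9,0,0,0,-1,0,0,1,0,0,0,-1,0,0,1,0,0,0,-1,0,0,1,0,0,0,-1,0,0,1,0,0,0,-1,0,0,0,0,0,0,-1])

```text
time: 15.55
ee_pos: [0.5678, 0.0145, 0.1834]
tcp_rot: [179.8, 0.1, 117.7]
wrist_force: [0.9, -0.3, -0.7]
opening: 0.0854
grasp_force: 0.0
```

```bash
python3 - <<'E'
from h import *
c=bot.camera("scene");cv2.imwrite("pics/s3.png",cv2.resize(c["color"][120:320,180:460,::-1],None,fx=2.5,fy=2.5))
E
```

```text
(no output)
```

View pics/s3.png

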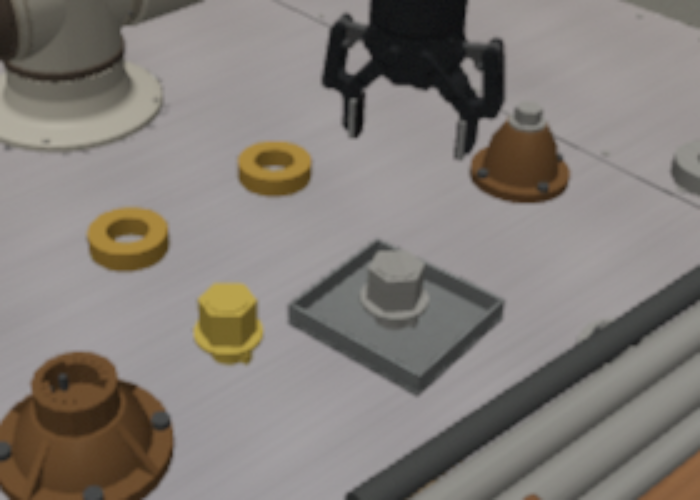

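The crop shows the cap upright, hexagon up, standing inside the tray at (395,290), with the gripper clear above and the bell mouth empty at (75,385).

```bash
python3 -c "
from h import *
print(bot.job_done())"
```

```text
the job is handed in; nothing more can be done
None
```

The steel cap was unscrewed about 125° in a single grip, lifted straight off the larger bell and stood upright, hexagon up, in the grey tray; I handed the job in at about 15.6 s, with the gripper clear.

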